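Drop a post-base bracket over the studs of a strut rail

TASK

Fit the red post-base bracket on the strut rail: pick it up by its square tube, set it down slowly, lengthwise, on top of the two studs and, pressing only lightly, slide it along the rail until both its holes drop over the studs; leave it sitting flush on the rail, released. The studs stand somewhere about the middle of the rail and have to be found by feel, so do not force the bracket down on them. Leave the bin, the two cartons and the wrench where they are.

Things in the scene. Friction and masses are not known exactly. Their poses are not given: they have to be found in the camera images.
- bracket: Loose red steel bracket, 0.25 to 0.5 kg, flat on the bench. Plate 40 (x) by 110 (y) by 6 mm thick (z); two oblong through holes on its long centre line at y = -35 and +35 mm, each 12 mm long in y, 17 mm wide in x. A square tube stands on its centre. Origin: centre of the plate's underside; z up. A half turn about z makes no difference.
- tube_top (a point): Centre of the top end of the bracket's square tube, 66 mm above the plate's underside. The tube is 25 by 25 mm, 60 mm tall, sides parallel to the bracket's x and y; hold it by two opposite sides from above.
- rail: Galvanised strut rail bolted level to the bench: 41 mm wide (x), 240 mm long (y), 41 mm high (z), a 20 mm slot along its top. Origin: centre of its underside, on the bench. Seated, the bracket lies lengthwise on it, underside at 41 mm, with about 1 mm of play along the rail and 3.5 mm across it, either way.
- rail_mid (a point): Centre of the rail's top face. Two upright brass studs, 10 mm thick, tips chamfered 1 mm, stand in the slot at x = 0, 70 mm apart along the rail's y, tops 20 mm above this face; they take no more than 60 N, knocks included. The pair's midpoint is up to 24 mm from here along y, either way, different every time, not measured. The bracket rests on the stud tops until its holes are over them.
- bin: Bystander, loose: yellow open picking bin of screws and washers, 150 (x) by 100 (y) by 75 mm high; origin: centre of its underside.
- red_carton: Bystander, loose: red carton 100 (x) by 70 (y) by 55 mm high; origin: centre of its underside.
- brown_carton: Bystander, loose: brown carton 80 (x) by 110 (y) by 45 mm high; origin: centre of its underside.
- wrench: Bystander, loose: wrench 160 mm long (x), lying flat on the bench.
There are look-alikes about, which are no part of the job. Leave any blue look-alike of the bracket alone. There is more than one size of the rail; the job needs the smaller.

How it is judged:
By the outcome, as a careful person would: the job done as asked, in the order asked, and still so for the second after the job is handed in, with the robot touching nothing.
It also fails if it takes over 67 s, if anything falls off the work surface, if the arm or the gripper's body presses on something with over 40 N, if the wrist force passes 120 N, or if a joint passes its speed limit or range.

ROBOT

A 6-joint arm with a two-finger parallel gripper is mounted at the origin on the work surface. World frame = base frame: x ahead of the robot, y to its left, z up, the work surface at z = 0. Lengths are in mm, angles in rad, forces in N, time in s.
With the tool pointing down it reaches from about 300 to 775 mm from the base axis. Payload 14.6 kg.
Tool frame: the origin (TCP) lies midway between the tips of the shut fingers; the grasp point (between the pads) lies 19 mm behind it; z points along the fingers, y is the direction in which the jaws open and shut (so a half turn about z gives the same grasp; the last joint's range is limited). The gripper opens to 94 mm and grips with 3 to 60 N. Pads are 16 mm wide; open, the fingers measure 119 mm over their backs; the gripper's body (75 mm by 177 mm) begins 78 mm behind the grasp point.
Start: joints at [1.225, 0.3, 1.521, -0, 1.321, -0.067], TCP at [151.359, 528.753, 205.446] pointing down, gripper open.
Joint ranges: [-3.03, 3.03], [-0.79, 2.21], [0.23, 2.52], [-1.04, 4.18], [0, 3.07], [-2.55, 2.55]. Speed limits (rad/s): [2.22, 2.22, 2.57, 3.14, 3.14, 3.14].

INTERFACE

Orientations are given as [roll, pitch, yaw] about the fixed x, y, z axes, in that order (R = Rz(yaw) Ry(pitch) Rx(roll)).
In Python, from cell import manip gives the robot as it stands.
- The arm moves only by the tool play_rows, never from a script. Its argument "commands" is a list of rows, each an object of numbers: "x", "y", "z": the shift along the tool's x, y, z in m; "wx", "wy", "wz": the turn, a rotation vector about the tool's x, y, z in degrees; "grip": the opening, from 0 (shut) to 1 (fully open). In form: [{"x": .., "y": .., "z": .., "wx": .., "wy": .., "wz": .., "grip": ..}, ...]. A call has 1 to 20 rows; each row shifts and turns the commanded pose from where the row before left it, along the tool's axes as they then stand; what a row does not reach is not made up. A row lasts 1/8 s, in which the tool goes at most 62.5 mm and 10.7 degrees, less where a joint would pass 70% of its speed; a pose out of reach is approached as far as the arm can. A call is refused whole if a number of a shift passes 0.0625 or a number of a turn 10.7, either way. A call with a gripper value outside its range is refused whole. The fingers move at their own pace and stop on an object; "squeeze" is the grip in N (left out, the last holds). Time passes only in rows, so rows that do not move let the fingers close. It gives the time, the measured TCP pose, the force and the opening at its end, in the units of the state.
- manip.read_state(): the state, without advancing time (a new reading comes with each control period).
- manip.camera(name): name is "scene" or "top" or "wrist"; returns (picture, depth): 480x640x3 uint8, red, green, blue; 480x640 float32, mm along the optical axis (not along the pixel's ray), 0 where there is no reading.
- manip.camera_info(name): a dict with "intrinsics" (3x3 intrinsics, pixels), "camera_from_world" (4x4, takes a point from world to camera coordinates); the wrist camera has in their place "tool_from_camera" (4x4, takes a point from camera to tool coordinates, whose origin is the TCP and whose axes are the flange's). Camera axes: x right, y up, looking along -z (the intrinsics and any distortion apply to the point x, -y, -z); pixel columns grow to the right and rows downward; lengths in mm; the calibration is good to about 2 mm. The wrist camera is an equidistant fisheye: a pixel r from the principal point sees the ray r / f radians off the axis. A picture is of the moment at which its call begins: read the wrist's pose just before it. camera_info takes no time and is no camera call.
- manip.sign_off(): hands the job in, once; it reports no verdict.
The state is a dict: "clock": time; "joints": joint angles; "qd": joint speeds; "effort": joint torques, N m; "eef_pos": TCP position; "eef_rot": TCP orientation; "wrist_force": force on the tool from outside, world axes, zero at the start; "moment": the same for the moment, N m; "finger_gap": finger opening in mm.
Only numpy, scipy, OpenCV 4.12 (cv2) and the standard library are available. Lean on these libraries where they do the work, as an engineer would, in place of code of your own. Each camera call takes 0.05 s, during which the arm holds its last target.

## Working session

There is one attempt and no reset: what is moved stays moved. The work goes in short steps, Python scripts to look and compute and a tool call to move; the robot and the scene stay as the last step left them, time stands still between calls to the robot, and variables do not carry over. Pictures are saved under pics/ and viewed, and the job is handed in when it is done.

Besides the shell and the picture viewer there is one more tool, called after "Emit:" as name(argument=value, ...), one argument or row to a line, values as JSON. play_rows: Moves the arm, as the interface text tells. Its arguments: {"type":"object","properties":{"commands":{"type":"array"},"squeeze":{"type":"number"}},"required":["commands"]}

```bash
ls; mkdir -p pics; python3 - <<'E'
from cell import manip
import cv2,numpy as np
s=manip.read_state()
for k,v in s.items(): print(k,np.round(v,4))
for n in("scene","top","wrist"):
    p,d=manip.camera(n); cv2.imwrite(f"pics/{n}0.png",p[:,:,::-1]); np.save(f"pics/{n}0.npy",d)
    print(n,manip.camera_info(n))
E
```

```text
pics
clock 0.0
joints [ 1.2254  0.3005  1.5216 -0.      1.3207 -0.0666]
qd [-0.0017 -0.0013  0.0009 -0.0007 -0.0019  0.0012]
effort [-2.00000e-04 -5.31812e+01 -3.52732e+01  7.07000e-02  2.44000e-02
 -1.00000e-04]
eef_pos [151.2724 528.5134 204.8838]
eef_rot [-3.1404e+00 -1.0000e-04  2.8628e+00]
wrist_force [-0.481   0.0766  0.5298]
moment [ 0.023   0.0059 -0.0295]
finger_gap 93.8526
scene {'intrinsics': array([[507.87817682,   0.        , 325.97048604],
       [  0.        , 507.87817682, 241.24274985],
       [  0.        ,   0.        ,   1.        ]]), 'camera_from_world': array([[ 5.44769325e-01,  8.38516536e-01, -1.07889359e-02,
        -2.71221434e+02],
       [-5.25016834e-01,  3.51069819e-01,  7.75311103e-01,
         2.28897230e+02],
       [ 6.53898850e-01, -4.16701333e-01,  6.31487366e-01,
        -1.76269259e+03],
       [ 0.00000000e+00,  0.00000000e+00,  0.00000000e+00,
         1.00000000e+00]])}
top {'intrinsics': array([[433.27752818,   0.        , 321.04138288],
       [  0.        , 433.27752818, 231.31145641],
       [  0.        ,   0.        ,   1.        ]]), '
[... 199 characters left out ...]
1.04452609e-01, -2.12022880e-02,  9.94303835e-01,
        -1.13742567e+03],
       [ 0.00000000e+00,  0.00000000e+00,  0.00000000e+00,
         1.00000000e+00]])}
wrist {'intrinsics': array([[371.64829954,   0.        , 319.19167782],
       [  0.        , 371.64829954, 242.41292704],
       [  0.        ,   0.        ,   1.        ]]), 'tool_from_camera': array([[ 7.28541720e-04,  9.68604770e-01,  2.48604645e-01,
         7.23341266e+01],
       [ 9.99999520e-01, -5.42968983e-04, -8.15025092e-04,
         2.89817961e-01],
       [-6.54452580e-04,  2.48605119e-01, -9.68604701e-01,
        -1.79202525e+02],
       [ 0.00000000e+00,  0.00000000e+00,  0.00000000e+00,
         1.00000000e+00]])}
```

View pics/top0.png

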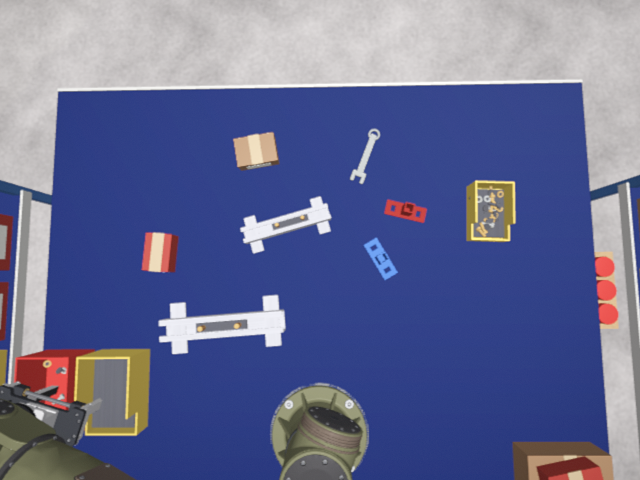

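View pics/scene0.png

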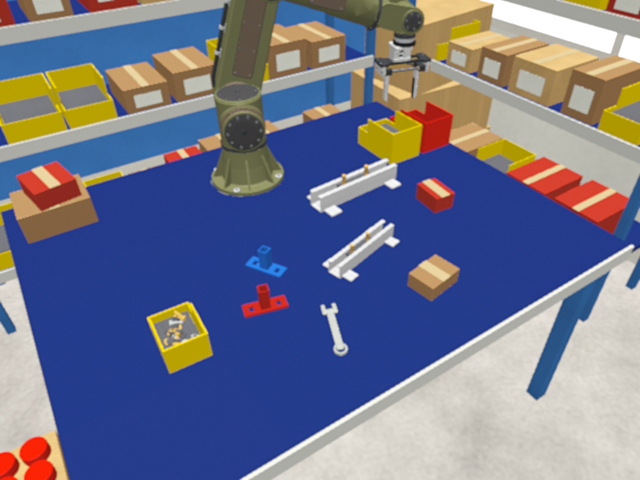

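View pics/wrist0.png

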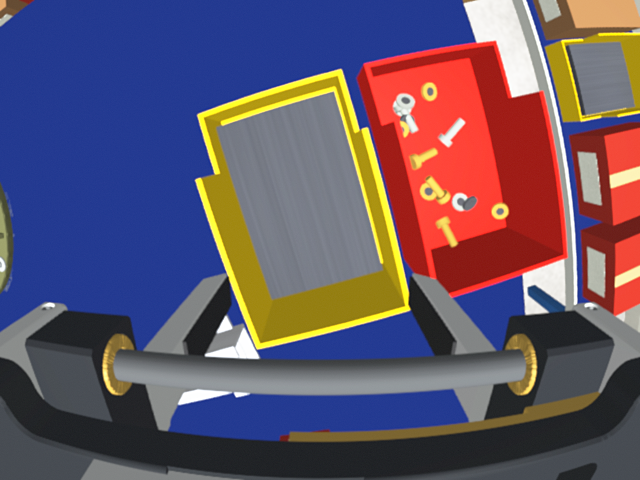

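The top view shows the red bracket at (406,210) and its blue look-alike at (380,258). There are two rails, the smaller about 90 px long at (287,225) and the larger about 125 px at (222,327). The bin is at (490,211), the brown carton at (256,150), the red carton at (160,252) and the wrench at (366,157).

Candidates for the bracket are red (406,210) and blue (380,258), so I take red. Candidates for the rail are (287,225) and (222,327), so I take the smaller, (287,225). I'll check both in crops.

```bash
cat > h.py <<'E'
import numpy as np,cv2
from cell import manip
def ray(info,uv,h=None):
    K=info['intrinsics'];T=info['camera_from_world']
    uv=np.atleast_2d(uv).astype(float)
    d=np.c_[(uv[:,0]-K[0,2])/K[0,0],-(uv[:,1]-K[1,2])/K[1,1],-np.ones(len(uv))]
    R=T[:3,:3];o=-R.T@T[:3,3];w=d@R
    return o,w
def onplane(info,uv,h):
    o,w=ray(info,uv); return o+w*((h-o[2])/w[:,2])[:,None]
def fromdepth(info,uv,dep):
    o,w=ray(info,uv); return o+w*np.atleast_1d(dep)[:,None]
def proj(info,P):
    K=info['intrinsics'];T=info['camera_from_world']
    P=np.atleast_2d(P);c=P@T[:3,:3].T+T[:3,3]
    return np.c_[K[0,2]+K[0,0]*c[:,0]/-c[:,2],K[1,2]-K[1,1]*c[:,1]/-c[:,2]]
E
python3 - <<'E'
from h import *
im=cv2.imread('pics/top0.png');d=np.load('pics/top0.npy');info=manip.camera_info('top')
cv2.imwrite('pics/crop0.png',cv2.resize(im[180:290,225:440],None,fx=3.7,fy=3.7,interpolation=cv2.INTER_CUBIC))
hsv=cv2.cvtColor(im,cv2.COLOR_BGR2HSV)
red=((hsv[...,0]<8)|(hsv[...,0]>172))&(hsv[...,1]>120)&(hsv[...,2]>60)
roi=np.zeros_like(red);roi[190:230,375:435]=1;m=red&roi
v,u=np.nonzero(m);P=fromdepth(info,np.c_[u,v],d[v,u])
print('red z hist',np.histogram(P[:,2],bins=[-5,3,10,20,40,60,64,70,80]))
print(cv2.minAreaRect(P[P[:,2]<15][:,:2].astype(np.float32)))
top=P[P[:,2]>60];print('tube top',len(top),top.mean(0) if len(top) else 0, cv2.minAreaRect(top[:,:2].astype(np.float32)) if len(top) else 0)
# rail
wh=(hsv[...,1]<60)&(hsv[...,2]>130)
for nm,(a,b,c,e) in dict(small=(190,258,235,340),big=(288,360,150,295)).items():
    r=np.zeros_like(wh);r[a:b,c:e]=1
    v,u=np.nonzero(r); P=fromdepth(info,np.c_[u,v],d[v,u])
    print(nm,np.histogram(P[:,2],bins=[-5,3,10,20,30,37,45,50,57,65,80]))
    q=P[(P[:,2]>37)&(P[:,2]<46)]
    print('rail rect',cv2.minAreaRect(q[:,:2].astype(np.float32)),q[:,2].mean())
    s=P[P[:,2]>48];print(np.round(s,1))
    s=(r)&(hsv[...,0]>10)&(hsv[...,0]<28)&(hsv[...,1]>80)
    v,u=np.nonzero(s);print(np.c_[u,v].tolist())
E
```

```text
red z hist (array([ 39, 324,  35,  30,  41,  13,  33,   2]), array([-5,  3, 10, 20, 40, 60, 64, 70, 80]))
((586.33544921875, -239.2142791748047), (107.77227783203125, 39.72891616821289), 75.75497436523438)
tube top 50 [ 577.94264692 -231.22285125  110.43365462] ((496.4666442871094, -148.10060119628906), (31.158706665039062, 287.90386962890625), 43.72059631347656)
small (array([4625, 1338,   46,   49,  166,  775,   43,    5,   22,    0]), array([-5,  3, 10, 20, 30, 37, 45, 50, 57, 65, 80]))
rail rect ((552.1561889648438, 85.22637939453125), (41.8306999206543, 240.03118896484375), 15.542841911315918) 41.29810172088479
[[ 408.2  -33.3 1186.1]
 [ 408.2  -33.3 1186.1]
 [ 408.2  -33.3 1186.1]
 [ 408.2  -33.3 1186.1]
 [ 408.2  -33.3 1186.1]
 [ 408.2  -33.3 1186.1]
 [ 408.2  -33.3 1186.1]
 [ 408.2  -33.3 1186.1]
 [ 408.2  -33.3 1186.1]
 [ 408.2  -33.3 1186.1]
 [ 408.2  -33.3 1186.1]
 [ 408.2  -33.3 1186.1]
 [ 567.2   42.9   62.3]
 [ 567.7   40.5   58.7]
 [ 567.1   37.6   62.4]
 [ 564.9   43.1   59.9]
 [ 564.5   40.2   62.6]
 [ 565.2   37.9   57.4]
 [ 564.5   35.    61.8]
 [ 562.5   43.2   58
[... 1702 characters left out ...]
24], [237, 324], [238, 324], [239, 324], [240, 324], [234, 325], [235, 325], [236, 325], [237, 325], [238, 325], [239, 325], [240, 325], [199, 326], [200, 326], [201, 326], [202, 326], [203, 326], [204, 326], [234, 326], [235, 326], [236, 326], [237, 326], [238, 326], [239, 326], [198, 327], [199, 327], [200, 327], [201, 327], [202, 327], [203, 327], [204, 327], [234, 327], [235, 327], [236, 327], [237, 327], [238, 327], [198, 328], [199, 328], [200, 328], [201, 328], [202, 328], [203, 328], [204, 328], [235, 328], [236, 328], [237, 328], [197, 329], [198, 329], [199, 329], [200, 329], [201, 329], [202, 329], [203, 329], [198, 330], [199, 330], [200, 330], [201, 330], [202, 330], [199, 331]]
```

View pics/crop0.png

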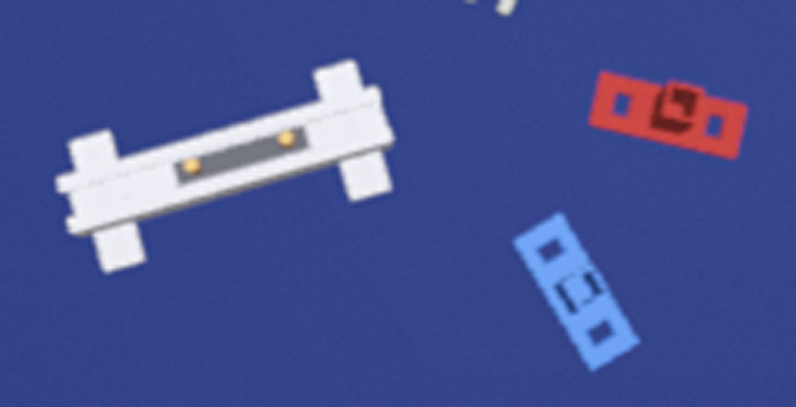

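Crop check: the red bracket sits at crop (668,115) with its tube upright. The smaller rail has brass studs at crop (191,165) and (287,138). Rail measures 41.8 × 240 mm with its top at 41.3 mm, and the plate 40 × 108 mm, all matching the description. The studs look about 12 mm off the rail's middle. Next I'll take a closer wrist look over the rail.

```bash
cat >> h.py <<'E'
import json
def plan(p1,yaw1,N,grip=None):
    s=manip.read_state();p0=np.array(s['eef_pos']);y0=s['eef_rot'][2];yaw1=np.deg2rad(yaw1)
    dy=(yaw1-y0+np.pi)%(2*np.pi)-np.pi
    d=(np.array(p1)-p0)/N/1000;rows=[]
    for i in range(N):
        a=y0+dy*i/N
        r=dict(x=d[0]*np.cos(a)+d[1]*np.sin(a),y=d[0]*np.sin(a)-d[1]*np.cos(a),z=-d[2])
        r={k:round(float(v),4) for k,v in r.items()};r['wz']=round(float(-np.rad2deg(dy)/N),2)
        rows.append(r)
    print(json.dumps(rows).replace('"wz": 0.0',''), 'max',max(max(abs(r[k]) for k in 'xyz') for r in rows))
E
python3 -c "
from h import *
plan((568,27,195),105.5,14)"
```

```text
[{"x": -0.0385, "y": -0.0263, "z": 0.0007, "wz": 4.18}, {"x": -0.0403, "y": -0.0234, "z": 0.0007, "wz": 4.18}, {"x": -0.0419, "y": -0.0204, "z": 0.0007, "wz": 4.18}, {"x": -0.0433, "y": -0.0173, "z": 0.0007, "wz": 4.18}, {"x": -0.0444, "y": -0.0141, "z": 0.0007, "wz": 4.18}, {"x": -0.0453, "y": -0.0108, "z": 0.0007, "wz": 4.18}, {"x": -0.046, "y": -0.0075, "z": 0.0007, "wz": 4.18}, {"x": -0.0464, "y": -0.0041, "z": 0.0007, "wz": 4.18}, {"x": -0.0466, "y": -0.0007, "z": 0.0007, "wz": 4.18}, {"x": -0.0465, "y": 0.0027, "z": 0.0007, "wz": 4.18}, {"x": -0.0462, "y": 0.0061, "z": 0.0007, "wz": 4.18}, {"x": -0.0456, "y": 0.0094, "z": 0.0007, "wz": 4.18}, {"x": -0.0448, "y": 0.0127, "z": 0.0007, "wz": 4.18}, {"x": -0.0438, "y": 0.016, "z": 0.0007, "wz": 4.18}] max 0.0466
```

Emit:
play_rows(
  commands=[
    {"x":-0.0385,"y":-0.0263,"z":0.0007,"wz":4.18},
    {"x":-0.0403,"y":-0.0234,"z":0.0007,"wz":4.18},
    {"x":-0.0419,"y":-0.0204,"z":0.0007,"wz":4.18},
    {"x":-0.0433,"y":-0.0173,"z":0.0007,"wz":4.18},
    {"x":-0.0444,"y":-0.0141,"z":0.0007,"wz":4.18},
    {"x":-0.0453,"y":-0.0108,"z":0.0007,"wz":4.18},
    {"x":-0.046,"y":-0.0075,"z":0.0007,"wz":4.18},
    {"x":-0.0464,"y":-0.0041,"z":0.0007,"wz":4.18},
    {"x":-0.0466,"y":-0.0007,"z":0.0007,"wz":4.18},
    {"x":-0.0465,"y":0.0027,"z":0.0007,"wz":4.18},
    {"x":-0.0462,"y":0.0061,"z":0.0007,"wz":4.18},
    {"x":-0.0456,"y":0.0094,"z":0.0007,"wz":4.18},
    {"x":-0.0448,"y":0.0127,"z":0.0007,"wz":4.18},
    {"x":-0.0438,"y":0.016,"z":0.0007,"wz":4.18},
    {},
    {},
    {},
  ],
)

```text
$.commands[0]: bad value
```

```bash
cat >> h.py <<'E'
from scipy.spatial.transform import Rotation as Ro
def wray(uv,st):
    i=manip.camera_info('wrist');K=i['intrinsics'];T=i['tool_from_camera']
    uv=np.atleast_2d(uv).astype(float);x=uv[:,0]-K[0,2];y=uv[:,1]-K[1,2]
    r=np.hypot(x,y)+1e-9;th=r/K[0,0]
    d=np.c_[np.sin(th)*x/r,-np.sin(th)*y/r,-np.cos(th)]
    R=Ro.from_euler('xyz',st['eef_rot']).as_matrix();p=np.array(st['eef_pos'])
    return p+R@T[:3,3], d@T[:3,:3].T@R.T, np.cos(th)
def wplane(uv,st,h):
    o,w,_=wray(uv,st);return o+w*((h-o[2])/w[:,2])[:,None]
def wdepth(uv,st,dep):
    o,w,c=wray(uv,st);return o+w*(np.atleast_1d(dep)/c)[:,None]
def shot(name):
    st=manip.read_state();p,d=manip.camera('wrist');im=np.ascontiguousarray(p[:,:,::-1])
    cv2.imwrite(f'pics/{name}.png',im);np.save(f'pics/{name}.npy',d);json.dump({k:np.array(v).tolist() for k,v in st.items()},open(f'pics/{name}.json','w'))
    return st,im,d
E
python3 - <<'E'
from h import *
st,im,d=shot('w1');print(st['eef_pos'],st['eef_rot'],st['clock'],st['wrist_force'])
E
```

```text
[151.29055039 528.58118325 205.01738099] [-3.14071594e+00 -8.61304835e-05  2.86276199e+00] 0.15 [ 0.33471993  0.10804764 -0.25108863]
```

View pics/w1.png

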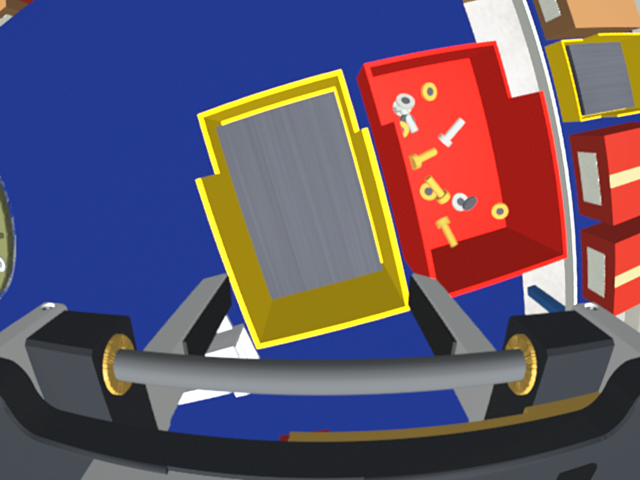

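The call was refused, so the picture is unchanged from the start pose. I'll give every key in every row. First the turn combined with small moves, written in round numbers.

Emit:
play_rows(
  commands=[
    {"x":-0.0385,"y":-0.0263,"z":0.0007,"wx":0,"wy":0,"wz":4.18,"grip":1},
    {"x":-0.0403,"y":-0.0234,"z":0.0007,"wx":0,"wy":0,"wz":4.18,"grip":1},
    {"x":-0.0419,"y":-0.0204,"z":0.0007,"wx":0,"wy":0,"wz":4.18,"grip":1},
    {"x":-0.0433,"y":-0.0173,"z":0.0007,"wx":0,"wy":0,"wz":4.18,"grip":1},
    {"x":-0.0444,"y":-0.0141,"z":0.0007,"wx":0,"wy":0,"wz":4.18,"grip":1},
    {"x":-0.0453,"y":-0.0108,"z":0.0007,"wx":0,"wy":0,"wz":4.18,"grip":1},
    {"x":-0.046,"y":-0.0075,"z":0.0007,"wx":0,"wy":0,"wz":4.18,"grip":1},
    {"x":-0.0464,"y":-0.0041,"z":0.0007,"wx":0,"wy":0,"wz":4.18,"grip":1},
    {"x":-0.0466,"y":-0.0007,"z":0.0007,"wx":0,"wy":0,"wz":4.18,"grip":1},
    {"x":-0.0465,"y":0.0027,"z":0.0007,"wx":0,"wy":0,"wz":4.18,"grip":1},
    {"x":-0.0462,"y":0.0061,"z":0.0007,"wx":0,"wy":0,"wz":4.18,"grip":1},
    {"x":-0.0456,"y":0.0094,"z":0.0007,"wx":0,"wy":0,"wz":4.18,"grip":1},
    {"x":-0.0448,"y":0.0127,"z":0.0007,"wx":0,"wy":0,"wz":4.18,"grip":1},
    {"x":-0.0438,"y":0.016,"z":0.0007,"wx":0,"wy":0,"wz":4.18,"grip":1},
    {"x":0,"y":0,"z":0,"wx":0,"wy":0,"wz":0,"grip":1},
    {"x":0,"y":0,"z":0,"wx":0,"wy":0,"wz":0,"grip":1},
    {"x":0,"y":0,"z":0,"wx":0,"wy":0,"wz":0,"grip":1},
  ],
)

```text
clock: 2.33
eef_pos: [567.7, 27.8, 195.9]
eef_rot: [3.141, -0.0, 1.843]
wrist_force: [-0.3, -0.2, 0.7]
finger_gap: 94.1
```

```bash
python3 - <<'E'
from h import *
st,im,d=shot('w2');print(st['eef_pos'],st['eef_rot'],st['clock'],st['wrist_force'])
E
```

```text
[567.7424739   27.80092489 195.85092315] [ 3.14138696e+00 -2.87772637e-05  1.84293380e+00] 2.325 [-0.34894963 -0.21321589  0.65991163]
```

View pics/w2.png

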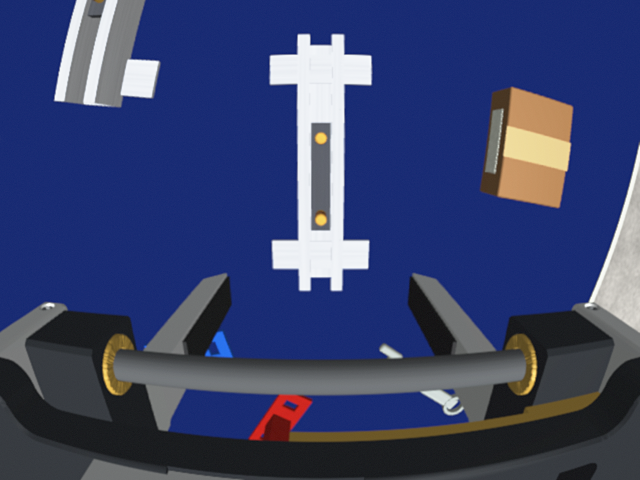

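The wrist view is clear. The rail spans rows 35–291 and columns 298–344, and the stud tops are at about (321,138) and (321,219).

```bash
python3 - <<'E'
from h import *
im=cv2.imread('pics/w2.png');d=np.load('pics/w2.npy');st=json.load(open('pics/w2.json'))
hsv=cv2.cvtColor(im,cv2.COLOR_BGR2HSV)
g=((hsv[...,0]>10)&(hsv[...,0]<30)&(hsv[...,1]>120)).astype(np.uint8);g[:, :290]=0;g[:,350:]=0;g[260:]=0
n,l,s,c=cv2.connectedComponentsWithStats(g)
S=[]
for i in range(1,n):
    if s[i,4]>20:
        P=wplane(c[i],st,61)[0];S.append(P);print('stud',c[i],s[i],P)
S=np.array(S);print('sep',np.linalg.norm(S[0]-S[1]),'mid',S.mean(0), 'dir',np.rad2deg(np.arctan2(*(S[0]-S[1])[[1,0]])))
v,u=np.mgrid[20:300,255:385];v=v.ravel();u=u.ravel()
P=wdepth(np.c_[u,v],st,d[v,u]);q=P[(P[:,2]>36)&(P[:,2]<47)];print('z',np.median(q[:,2]))
c2,(w,h),a=cv2.minAreaRect(q[:,:2].astype(np.float32));print(c2,w,h,a)
t=P[(P[:,2]>57)&(P[:,2]<66)];print('stud pts',len(t),t[:,2].mean())
# edges at plane 41 : white mask cols by row
wm=(hsv[...,1]<50)&(hsv[...,2]>120)
e=[]
for r in range(80,240,10):
    if 240<=r<=270 or r<88: continue
    x=np.nonzero(wm[r,285:360])[0]+285;e.append((r,x.min(),x.max()))
e=np.array(e)
L=wplane(np.c_[e[:,1]-.5,e[:,0]],st,41);R=wplane(np.c_[e[:,2]+.5,e[:,0]],st,41)
M=(L+R)/2;print('widths',np.round(np.linalg.norm(L-R,axis=1),1));f=np.polyfit(M[:,1],M[:,0],1);print('axis deg',90+np.rad2deg(np.arctan(-f[0])),'x at y=73',np.polyval(f,73),np.polyval(f,85.2))
# top view studs
E
python3 - <<'E'
from h import *
info=manip.camera_info('top');im=cv2.imread('pics/top0.png').astype(float)
for uvs in ([302,217.3],[276.7,224.6]): print(onplane(info,uvs,61))
E
```

```text
stud [320.44545455 137.85454545] [315 132  12  12 110] [546.6671233  107.09613023  61.        ]
stud [320.3358209  217.82835821] [315 210  12  16 134] [565.00006807  41.35076495  61.        ]
sep 68.25357074732356 mid [555.83359568  74.22344759  61.        ] dir 105.58100675731968
z 40.831705347645965
(552.741943359375, 85.70537567138672) 41.778621673583984 239.88821411132812 15.666449546813965
stud pts 222 60.60767431149006
widths [41.7 41.6 40.8 42.6 40.8 40.9 41.  41.1 42.1 41.3 41.5 41.7 41.  41.2
 41.5]
axis deg 105.58738320538502 x at y=73 556.1434530151215 552.7400475557376
[[563.90627952  40.35158672  61.        ]]
[[545.33948106 106.83152195  61.        ]]
```

Both cameras agree that the stud midpoint is near (555.5, 73.7), about 12.4 mm off the rail's middle and within the 24 mm allowed. The rail yaw is 105.6°. Next I'll look closely at the bracket.

```bash
sed -i 's/    print(json.dumps(rows).*/    [r.update(wx=0,wy=0) for r in rows]\n    print(json.dumps(rows), "max",max(max(abs(r[k]) for k in "xyz") for r in rows))/' h.py; python3 -c "
from h import *
plan((572,-295,165),75.75,8)"
```

```text
[{"x": -0.039, "y": -0.0103, "z": 0.0039, "wz": 3.73, "wx": 0, "wy": 0}, {"x": -0.0396, "y": -0.0078, "z": 0.0039, "wz": 3.73, "wx": 0, "wy": 0}, {"x": -0.04, "y": -0.0052, "z": 0.0039, "wz": 3.73, "wx": 0, "wy": 0}, {"x": -0.0403, "y": -0.0026, "z": 0.0039, "wz": 3.73, "wx": 0, "wy": 0}, {"x": -0.0404, "y": 0.0001, "z": 0.0039, "wz": 3.73, "wx": 0, "wy": 0}, {"x": -0.0403, "y": 0.0027, "z": 0.0039, "wz": 3.73, "wx": 0, "wy": 0}, {"x": -0.04, "y": 0.0053, "z": 0.0039, "wz": 3.73, "wx": 0, "wy": 0}, {"x": -0.0396, "y": 0.0079, "z": 0.0039, "wz": 3.73, "wx": 0, "wy": 0}] max 0.0404
```

Emit:
play_rows(
  commands=[
    {"x":-0.039,"y":-0.0103,"z":0.0039,"wz":3.73,"wx":0,"wy":0,"grip":1},
    {"x":-0.0396,"y":-0.0078,"z":0.0039,"wz":3.73,"wx":0,"wy":0,"grip":1},
    {"x":-0.04,"y":-0.0052,"z":0.0039,"wz":3.73,"wx":0,"wy":0,"grip":1},
    {"x":-0.0403,"y":-0.0026,"z":0.0039,"wz":3.73,"wx":0,"wy":0,"grip":1},
    {"x":-0.0404,"y":0.0001,"z":0.0039,"wz":3.73,"wx":0,"wy":0,"grip":1},
    {"x":-0.0403,"y":0.0027,"z":0.0039,"wz":3.73,"wx":0,"wy":0,"grip":1},
    {"x":-0.04,"y":0.0053,"z":0.0039,"wz":3.73,"wx":0,"wy":0,"grip":1},
    {"x":-0.0396,"y":0.0079,"z":0.0039,"wz":3.73,"wx":0,"wy":0,"grip":1},
    {"x":0,"y":0,"z":0,"wx":0,"wy":0,"wz":0,"grip":1},
    {"x":0,"y":0,"z":0,"wx":0,"wy":0,"wz":0,"grip":1},
    {"x":0,"y":0,"z":0,"wx":0,"wy":0,"wz":0,"grip":1},
  ],
)

```text
clock: 3.75
eef_pos: [572.3, -294.8, 164.8]
eef_rot: [3.141, 0.0, 1.322]
wrist_force: [0.3, -0.1, 0.9]
finger_gap: 93.8
```

```bash
python3 - <<'E'
from h import *
st,im,d=shot('w3');print(st['eef_pos'],st['eef_rot'],st['clock'],st['wrist_force'])
E
```

```text
[ 572.27043769 -294.80593197  164.84993499] [3.14118643e+00 5.97297532e-05 1.32244629e+00] 3.75 [ 0.30345118 -0.12445198  0.89348284]
```

View pics/w3.png

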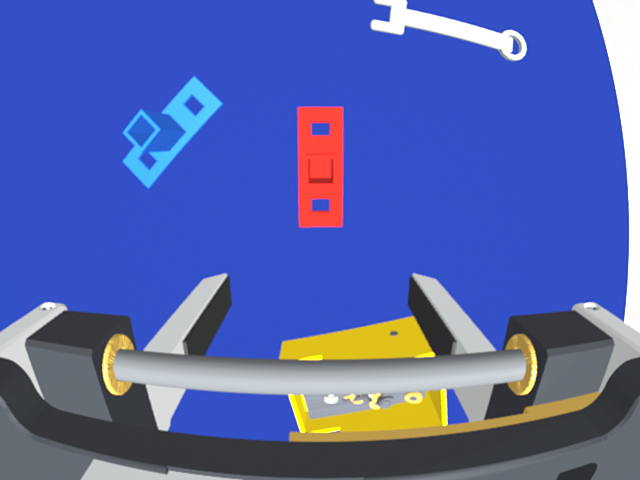

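The red bracket is square in the view, spanning rows 107–227 and columns 298–343, with its holes at (320,129) and (320,205) and its tube at (320,168). Now the measurement.

```bash
python3 - <<'E'
from h import *
im=cv2.imread('pics/w3.png');d=np.load('pics/w3.npy');st=json.load(open('pics/w3.json'))
hsv=cv2.cvtColor(im,cv2.COLOR_BGR2HSV)
m=((hsv[...,0]<8)|(hsv[...,0]>172))&(hsv[...,1]>100);m[:,:280]=0;m[:,360:]=0;m[250:]=0;m[:80]=0
v,u=np.nonzero(m)
P=wdepth(np.c_[u,v],st,d[v,u]);print(np.histogram(P[:,2],bins=[-5,2,10,30,60,70,90]))
q=P[(P[:,2]>2)&(P[:,2]<10)];print('z',q[:,2].mean(),cv2.minAreaRect(q[:,:2].astype(np.float32)))
t=P[(P[:,2]>60)&(P[:,2]<72)];print('tube',t.mean(0),cv2.minAreaRect(t[:,:2].astype(np.float32)))
cs,_=cv2.findContours(m.astype(np.uint8),cv2.RETR_EXTERNAL,cv2.CHAIN_APPROX_NONE)
c=max(cs,key=cv2.contourArea)[:,0];X=wplane(c,st,6);print('contour rect z6',cv2.minAreaRect(X[:,:2].astype(np.float32)))
plan((586.5,-239,165),75.7,2)
E
```

```text
(array([  11, 3887,   37,  135,  509,    0]), array([-5,  2, 10, 30, 60, 70, 90]))
z 5.98020120531665 ((586.6864624023438, -240.50885009765625), (108.1233901977539, 39.08441162109375), 75.70951080322266)
tube [ 586.19963258 -240.61366196   65.5560676 ] ((586.4490356445312, -240.30262756347656), (24.97997283935547, 25.39324188232422), 75.8247299194336)
contour rect z6 ((586.5515747070312, -240.8574676513672), (108.64350891113281, 39.435890197753906), 75.98616790771484)
[{"x": 0.0288, "y": 0.0, "z": -0.0001, "wz": 0.03, "wx": 0, "wy": 0}, {"x": 0.0288, "y": 0.0, "z": -0.0001, "wz": 0.03, "wx": 0, "wy": 0}] max 0.0288
```

Emit:
play_rows(
  commands=[
    {"x":0.028,"y":0.0005,"z":0,"wx":0,"wy":0,"wz":0,"grip":1},
    {"x":0.028,"y":0,"z":0,"wx":0,"wy":0,"wz":0,"grip":1},
    {"x":0,"y":0,"z":0.035,"wx":0,"wy":0,"wz":0,"grip":1},
    {"x":0,"y":0,"z":0.04,"wx":0,"wy":0,"wz":0,"grip":1},
    {"x":0,"y":0,"z":0.035,"wx":0,"wy":0,"wz":0,"grip":1},
    {"x":0,"y":0,"z":0.018,"wx":0,"wy":0,"wz":0,"grip":1},
    {"x":0,"y":0,"z":0.01,"wx":0,"wy":0,"wz":0,"grip":1},
    {"x":0,"y":0,"z":0,"wx":0,"wy":0,"wz":0,"grip":1},
    {"x":0,"y":0,"z":0,"wx":0,"wy":0,"wz":0,"grip":1},
  ],
)

```text
clock: 4.92
eef_pos: [586.9, -242.1, 27.7]
eef_rot: [3.14, 0.0, 1.321]
wrist_force: [0.7, -0.3, -0.1]
finger_gap: 94.1
```

Emit:
play_rows(
  commands=[
    {"x":0.0012,"y":0,"z":0,"wx":0,"wy":0,"wz":0,"grip":1},
    {"x":0,"y":0,"z":0,"wx":0,"wy":0,"wz":0,"grip":0.5},
    {"x":0,"y":0,"z":0,"wx":0,"wy":0,"wz":0,"grip":0.3},
    {"x":0,"y":0,"z":0,"wx":0,"wy":0,"wz":0,"grip":0},
    {"x":0,"y":0,"z":0,"wx":0,"wy":0,"wz":0,"grip":0},
    {"x":0,"y":0,"z":0,"wx":0,"wy":0,"wz":0,"grip":0},
    {"x":0,"y":0,"z":0,"wx":0,"wy":0,"wz":0,"grip":0},
    {"x":0,"y":0,"z":0,"wx":0,"wy":0,"wz":0,"grip":0},
  ],
  squeeze=35,
)

```text
clock: 5.92
eef_pos: [586.6, -240.7, 26.5]
eef_rot: [3.142, -0.0, 1.321]
wrist_force: [-0.1, -0.7, -0.2]
finger_gap: 27.4
```

Emit:
play_rows(
  commands=[
    {"x":0,"y":0,"z":0,"wx":0,"wy":0,"wz":0,"grip":0},
    {"x":0,"y":0,"z":0,"wx":0,"wy":0,"wz":0,"grip":0},
    {"x":0,"y":0,"z":0,"wx":0,"wy":0,"wz":0,"grip":0},
    {"x":0,"y":0,"z":-0.01,"wx":0,"wy":0,"wz":0,"grip":0},
    {"x":0,"y":0,"z":-0.03,"wx":0,"wy":0,"wz":0,"grip":0},
    {"x":0,"y":0,"z":-0.04,"wx":0,"wy":0,"wz":0,"grip":0},
    {"x":0,"y":0,"z":-0.03,"wx":0,"wy":0,"wz":0,"grip":0},
    {"x":0,"y":0,"z":-0.01,"wx":0,"wy":0,"wz":0,"grip":0},
    {"x":0,"y":0,"z":0,"wx":0,"wy":0,"wz":0,"grip":0},
    {"x":0,"y":0,"z":0,"wx":0,"wy":0,"wz":0,"grip":0},
  ],
)

```text
clock: 7.18
eef_pos: [586.0, -240.4, 144.9]
eef_rot: [-3.139, -0.0, 1.321]
wrist_force: [-0.3, 0.2, -3.6]
finger_gap: 25.0
```

```bash
python3 - <<'E'
from h import *
st,im,d=shot('w4');print(st)
v,u=np.mgrid[0:480,0:640]
hsv=cv2.cvtColor(im,cv2.COLOR_BGR2HSV)
m=((hsv[...,0]<8)|(hsv[...,0]>172))&(hsv[...,1]>100);m[:280]=0
cv2.imwrite('pics/w4m.png',m*255)
P=np.array(st['eef_pos'])
# where plate should be
plan((555.5+8*.2686,73.7-8*.9633,145),105.6,8)
E
```

```text
{'clock': 7.175, 'joints': array([-4.47148510e-01,  5.37313033e-01,  1.33061867e+00,  1.45170509e-05,
        1.27607578e+00, -1.96957909e-01]), 'qd': array([-0.00021541,  0.0049134 , -0.00193602, -0.00038536,  0.0036628 ,
        0.00088634]), 'effort': array([ 1.47272571e-02, -6.88137031e+01, -3.65859640e+01,  6.66653411e-02,
        3.83131974e-02, -1.70993035e-04]), 'eef_pos': array([ 586.03399869, -240.43362169,  144.86270382]), 'eef_rot': array([-3.13922723e+00, -4.86162004e-04,  1.32060092e+00]), 'wrist_force': array([-0.27121934,  0.18532351, -3.64638462]), 'moment': array([-0.08062462,  0.08439333, -0.02007088]), 'finger_gap': 24.99787913029879}
[{"x": 0.0362, "y": -0.0129, "z": -0.0, "wz": -3.74, "wx": 0, "wy": 0}, {"x": 0.037, "y": -0.0105, "z": -0.0, "wz": -3.74, "wx": 0, "wy": 0}, {"x": 0.0376, "y": -0.0081, "z": -0.0, "wz": -3.74, "wx": 0, "wy": 0}, {"x": 0.0381, "y": -0.0056, "z": -0.0, "wz": -3.74, "wx": 0, "wy": 0}, {"x": 0.0383, "y": -0.0031, "z": -0.0, "wz": -3.74, "wx": 0, "wy": 0}, {"x": 0.0385, "y": -0.0006, "z": -0.0, "wz": -3.74, "wx": 0, "wy": 0}, {"x": 0.0384, "y": 0.0019, "z": -0.0, "wz": -3.74, "wx": 0, "wy": 0}, {"x": 0.0382, "y": 0.0044, "z": -0.0, "wz": -3.74, "wx": 0, "wy": 0}] max 0.0385[ WARN:0@1.899] global loadsave.cpp:1063 imwrite_ Unsupported depth image for selected encoder is fallbacked to CV_8U.
```

View pics/w4.png

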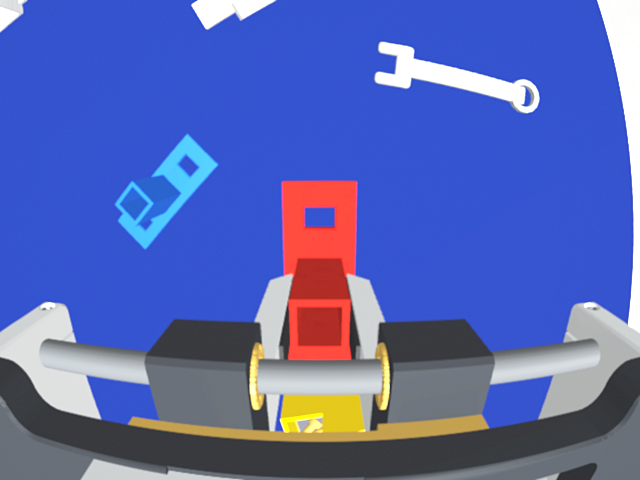

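The bracket is held: the gap is 25.0 mm, it weighs about 3.6 N, and the front hole shows at (320,217). I'll check how it sits in the grip.

```bash
python3 - <<'E'
from h import *
im=cv2.imread('pics/w4.png');d=np.load('pics/w4.npy');st=json.load(open('pics/w4.json'))
T=manip.camera_info('wrist')['tool_from_camera']
def tool(uv,dep=None):
    s=dict(eef_pos=[0,0,0],eef_rot=[0,0,0]);return wdepth(uv,s,dep)
hsv=cv2.cvtColor(im,cv2.COLOR_BGR2HSV)
m=((hsv[...,0]<8)|(hsv[...,0]>172))&(hsv[...,1]>100);m[:,:275]=0;m[:,365:]=0;m[255:]=0;m[:150]=0
v,u=np.nonzero(m);P=tool(np.c_[u,v],d[v,u]);P=P[np.abs(P[:,2]-np.median(P[:,2]))<6]
print('tool z of plate top',np.median(P[:,2]),'x max',np.percentile(P[:,0],99.8),'y',np.percentile(P[:,1],[.5,99.5]))
A=np.c_[P[:,:2],np.ones(len(P))];print('tilt deg',np.rad2deg(np.linalg.lstsq(A,P[:,2],rcond=None)[0][:2]))
h=m[200:235,290:350];z=np.argwhere(~h)+[200,290];c=z.mean(0)[::-1];print('hole px',c,len(z),tool(c,wray(c,st)[2]*1.0).round(2))
s=dict(eef_pos=[0,0,0],eef_rot=[0,0,0]);o,w,_=wray(c,s);zt=np.median(P[:,2]);print('hole tool',o+w[0]*((zt-o[2])/w[0,2]))
E
```

```text
tool z of plate top 20.53499765828309 x max 55.075750375768784 y [-19.89491691  19.17507511]
tilt deg [ 0.16322829 -0.02981679]
hole px [319.10608424 216.84399376] 641 [[ 7.2270e+01 -1.7000e-01 -1.7822e+02]]
hole tool [35.61683535 -0.30387346 20.53499766]
```

The bracket is centred on the TCP within 0.5 mm and level, with its underside 26.5 mm below the TCP. So stud-top contact should come at TCP z≈87.5 and seating at z≈67.5. I'll carry it to 8 mm short of the stud pair.

Emit:
play_rows(
  commands=[
    {"x":0.0362,"y":-0.0129,"z":0,"wx":0,"wy":0,"wz":-3.74,"grip":0},
    {"x":0.037,"y":-0.0105,"z":0,"wx":0,"wy":0,"wz":-3.74,"grip":0},
    {"x":0.0376,"y":-0.0081,"z":0,"wx":0,"wy":0,"wz":-3.74,"grip":0},
    {"x":0.0381,"y":-0.0056,"z":0,"wx":0,"wy":0,"wz":-3.74,"grip":0},
    {"x":0.0383,"y":-0.0031,"z":0,"wx":0,"wy":0,"wz":-3.74,"grip":0},
    {"x":0.0385,"y":-0.0006,"z":0,"wx":0,"wy":0,"wz":-3.74,"grip":0},
    {"x":0.0384,"y":0.0019,"z":0,"wx":0,"wy":0,"wz":-3.74,"grip":0},
    {"x":0.0382,"y":0.0044,"z":0,"wx":0,"wy":0,"wz":-3.74,"grip":0},
    {"x":0,"y":0,"z":0,"wx":0,"wy":0,"wz":0,"grip":0},
    {"x":0,"y":0,"z":0,"wx":0,"wy":0,"wz":0,"grip":0},
    {"x":0,"y":0,"z":0.02,"wx":0,"wy":0,"wz":0,"grip":0},
    {"x":0,"y":0,"z":0.02,"wx":0,"wy":0,"wz":0,"grip":0},
    {"x":0,"y":0,"z":0,"wx":0,"wy":0,"wz":0,"grip":0},
    {"x":0,"y":0,"z":0,"wx":0,"wy":0,"wz":0,"grip":0},
  ],
)

```text
clock: 8.98
eef_pos: [558.7, 65.1, 107.1]
eef_rot: [3.141, 0.0, 1.842]
wrist_force: [-0.3, -0.2, -2.9]
finger_gap: 24.6
```

```bash
python3 - <<'E'
from h import *
st,im,d=shot('w5');print(st['eef_pos'],st['eef_rot'],st['clock'],st['wrist_force'],st['moment'])
p,_=manip.camera('scene');cv2.imwrite('pics/s5.png',cv2.resize(p[180:300,280:440,::-1],None,fx=4.5,fy=4.5,interpolation=cv2.INTER_CUBIC))
E
```

```text
[558.74902421  65.13851215 107.14999597] [3.14087497e+00 2.19761141e-04 1.84185380e+00] 8.975 [-0.27448538 -0.21955683 -2.89828549] [-0.07464417  0.05751445  0.01352511]
```

View pics/w5.png

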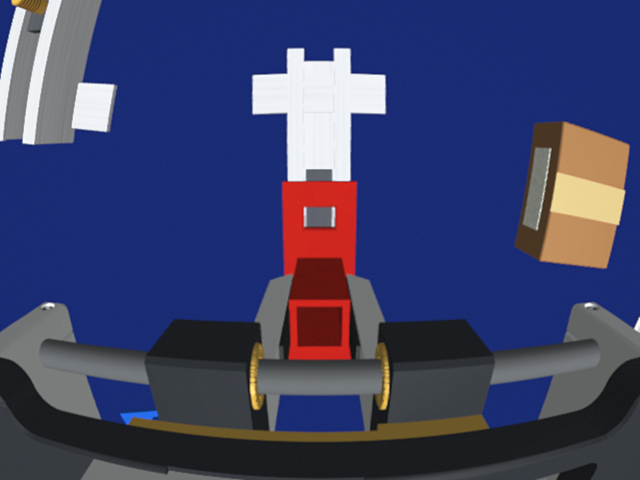

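View pics/s5.png

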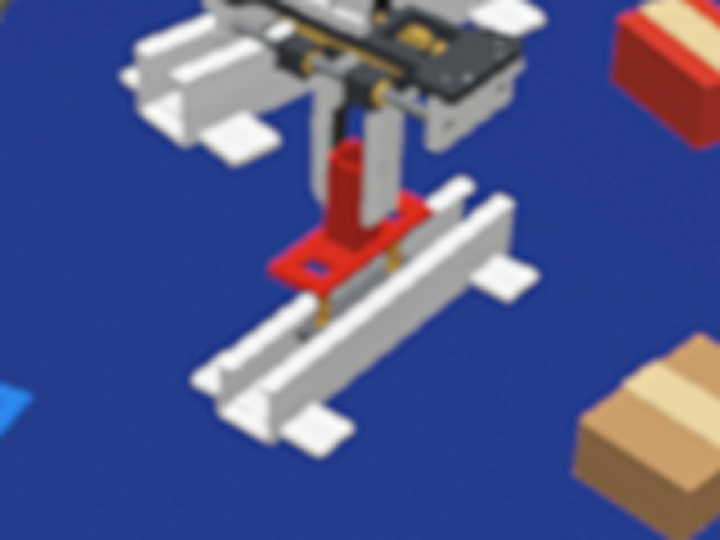

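The wrist view shows the plate over the rail: front hole at (319,217), rail columns 288–350 against plate columns 283–356, so it is centred. The scene crop shows both studs under the plate. I'll lower it, slowly near contact.

Emit:
play_rows(
  commands=[
    {"x":0,"y":-0.0005,"z":0.005,"wx":0,"wy":0,"wz":0,"grip":0},
    {"x":0,"y":0,"z":0.005,"wx":0,"wy":0,"wz":0,"grip":0},
    {"x":0,"y":0,"z":0.004,"wx":0,"wy":0,"wz":0,"grip":0},
    {"x":0,"y":0,"z":0.002,"wx":0,"wy":0,"wz":0,"grip":0},
    {"x":0,"y":0,"z":0.0,"wx":0,"wy":0,"wz":0,"grip":0},
    {"x":0,"y":0,"z":0.0005,"wx":0,"wy":0,"wz":0,"grip":0},
    {"x":0,"y":0,"z":0.0005,"wx":0,"wy":0,"wz":0,"grip":0},
    {"x":0,"y":0,"z":0.0,"wx":0,"wy":0,"wz":0,"grip":0},
  ],
)

```text
clock: 10.07
eef_pos: [557.9, 65.6, 89.5]
eef_rot: [3.142, 0.0, 1.843]
wrist_force: [-0.5, 0.6, -3.5]
finger_gap: 24.8
```

Emit:
play_rows(
  commands=[
    {"x":0,"y":0,"z":0.0005,"wx":0,"wy":0,"wz":0,"grip":0},
    {"x":0,"y":0,"z":0.0005,"wx":0,"wy":0,"wz":0,"grip":0},
    {"x":0,"y":0,"z":0,"wx":0,"wy":0,"wz":0,"grip":0},
  ],
)

```text
clock: 10.45
eef_pos: [557.8, 65.6, 88.4]
eef_rot: [-3.142, -0.0, 1.843]
wrist_force: [0.2, -0.6, -2.1]
finger_gap: 24.9
```

Emit:
play_rows(
  commands=[
    {"x":0,"y":0,"z":0.0005,"wx":0,"wy":0,"wz":0,"grip":0},
    {"x":0,"y":0,"z":0,"wx":0,"wy":0,"wz":0,"grip":0},
  ],
)

```text
clock: 10.7
eef_pos: [557.8, 65.6, 87.9]
eef_rot: [-3.142, -0.0, 1.843]
wrist_force: [-0.2, 0.7, -2.9]
finger_gap: 25.1
```

Emit:
play_rows(
  commands=[
    {"x":0,"y":0,"z":0.0003,"wx":0,"wy":0,"wz":0,"grip":0},
    {"x":0,"y":0,"z":0,"wx":0,"wy":0,"wz":0,"grip":0},
  ],
)

```text
clock: 10.95
eef_pos: [557.8, 65.5, 87.6]
eef_rot: [-3.141, -0.0, 1.843]
wrist_force: [-0.9, 0.5, -3.5]
finger_gap: 24.8
```

Emit:
play_rows(
  commands=[
    {"x":0,"y":0,"z":0.0003,"wx":0,"wy":0,"wz":0,"grip":0},
    {"x":0,"y":0,"z":0,"wx":0,"wy":0,"wz":0,"grip":0},
  ],
)

```text
clock: 11.2
eef_pos: [557.9, 65.6, 87.4]
eef_rot: [3.142, 0.0, 1.843]
wrist_force: [-0.7, -0.5, -2.6]
finger_gap: 24.8
```

Emit:
play_rows(
  commands=[
    {"x":0,"y":0,"z":0.0004,"wx":0,"wy":0,"wz":0,"grip":0},
    {"x":0,"y":0,"z":0,"wx":0,"wy":0,"wz":0,"grip":0},
  ],
)

```text
clock: 11.45
eef_pos: [557.9, 65.6, 87.3]
eef_rot: [3.141, 0.0, 1.843]
wrist_force: [-2.8, 0.0, 4.1]
finger_gap: 25.1
```

Emit:
play_rows(
  commands=[
    {"x":0,"y":0,"z":0.0003,"wx":0,"wy":0,"wz":0,"grip":0},
    {"x":0,"y":0,"z":0,"wx":0,"wy":0,"wz":0,"grip":0},
  ],
)

```text
clock: 11.7
eef_pos: [558.0, 65.6, 87.3]
eef_rot: [3.141, 0.0, 1.843]
wrist_force: [-4.6, -0.4, 8.1]
finger_gap: 24.8
```

That is contact at z = 87.3, as predicted, with about 11 N on the studs. I'll slide along the rail in small steps and watch z and the force.

Emit:
play_rows(
  commands=[
    {"x":0.001,"y":0,"z":0,"wx":0,"wy":0,"wz":0,"grip":0},
    {"x":0.001,"y":0,"z":0,"wx":0,"wy":0,"wz":0,"grip":0},
    {"x":0,"y":0,"z":0,"wx":0,"wy":0,"wz":0,"grip":0},
  ],
)

```text
clock: 12.08
eef_pos: [558.0, 67.1, 87.3]
eef_rot: [3.14, 0.001, 1.843]
wrist_force: [-0.2, -5.1, 6.0]
finger_gap: 24.9
```

Emit:
play_rows(
  commands=[
    {"x":0.001,"y":0,"z":0,"wx":0,"wy":0,"wz":0,"grip":0},
    {"x":0.001,"y":0,"z":0,"wx":0,"wy":0,"wz":0,"grip":0},
    {"x":0,"y":0,"z":0,"wx":0,"wy":0,"wz":0,"grip":0},
  ],
)

```text
clock: 12.45
eef_pos: [557.5, 69.2, 87.2]
eef_rot: [3.14, 0.001, 1.843]
wrist_force: [0.9, -4.3, 5.4]
finger_gap: 24.8
```

Emit:
play_rows(
  commands=[
    {"x":0.0005,"y":0,"z":0,"wx":0,"wy":0,"wz":0,"grip":0},
    {"x":0.0005,"y":0,"z":0,"wx":0,"wy":0,"wz":0,"grip":0},
    {"x":0,"y":0,"z":0,"wx":0,"wy":0,"wz":0,"grip":0},
  ],
)

```text
clock: 12.82
eef_pos: [557.1, 70.2, 87.1]
eef_rot: [3.14, 0.001, 1.843]
wrist_force: [0.9, -4.4, 5.4]
finger_gap: 25.1
```

Emit:
play_rows(
  commands=[
    {"x":0.0005,"y":0,"z":0,"wx":0,"wy":0,"wz":0,"grip":0},
    {"x":0.0005,"y":0,"z":0,"wx":0,"wy":0,"wz":0,"grip":0},
    {"x":0,"y":0,"z":0,"wx":0,"wy":0,"wz":0,"grip":0},
  ],
)

```text
clock: 13.2
eef_pos: [555.5, 71.7, 85.9]
eef_rot: [-3.14, -0.001, 1.843]
wrist_force: [-0.5, 0.0, -3.1]
finger_gap: 24.8
```

z dropped 1.4 mm, the lateral force went to zero and only the weight remains, so both holes appear to be over the studs. I'll lower gently, checking as I go.

Emit:
play_rows(
  commands=[
    {"x":0,"y":0,"z":0.0004,"wx":0,"wy":0,"wz":0,"grip":0},
    {"x":0,"y":0,"z":0.0,"wx":0,"wy":0,"wz":0,"grip":0},
  ],
)

```text
clock: 13.45
eef_pos: [555.8, 71.6, 85.7]
eef_rot: [-3.14, -0.001, 1.843]
wrist_force: [-1.7, 1.4, -3.5]
finger_gap: 24.7
```

Emit:
play_rows(
  commands=[
    {"x":0,"y":0,"z":0.0004,"wx":0,"wy":0,"wz":0,"grip":0},
    {"x":0,"y":0,"z":0,"wx":0,"wy":0,"wz":0,"grip":0},
  ],
)

```text
clock: 13.7
eef_pos: [556.0, 71.5, 85.6]
eef_rot: [-3.141, -0.0, 1.843]
wrist_force: [-1.5, 1.4, -3.8]
finger_gap: 25.0
```

Emit:
play_rows(
  commands=[
    {"x":0.0005,"y":0,"z":0.0,"wx":0,"wy":0,"wz":0,"grip":0},
    {"x":0,"y":0,"z":0.0005,"wx":0,"wy":0,"wz":0,"grip":0},
    {"x":0,"y":0,"z":0,"wx":0,"wy":0,"wz":0,"grip":0},
  ],
)

```text
clock: 14.08
eef_pos: [556.2, 71.8, 85.4]
eef_rot: [3.141, 0.0, 1.843]
wrist_force: [-0.5, 1.1, -3.9]
finger_gap: 25.0
```

Emit:
play_rows(
  commands=[
    {"x":0,"y":0,"z":0.0005,"wx":0,"wy":0,"wz":0,"grip":0},
    {"x":0,"y":0,"z":0.0005,"wx":0,"wy":0,"wz":0,"grip":0},
    {"x":0,"y":0,"z":0,"wx":0,"wy":0,"wz":0,"grip":0},
  ],
)

```text
clock: 14.45
eef_pos: [556.1, 71.8, 84.3]
eef_rot: [-3.142, 0.0, 1.843]
wrist_force: [-0.1, 0.9, -2.4]
finger_gap: 24.5
```

z has gone 3 mm below the stud tops with only the weight on the wrist, so the bracket is on the studs. Lowering on.

Emit:
play_rows(
  commands=[
    {"x":0.0003,"y":0,"z":0.0005,"wx":0,"wy":0,"wz":0,"grip":0},
    {"x":0,"y":0,"z":0.001,"wx":0,"wy":0,"wz":0,"grip":0},
    {"x":0,"y":0,"z":0.001,"wx":0,"wy":0,"wz":0,"grip":0},
    {"x":0,"y":0,"z":0,"wx":0,"wy":0,"wz":0,"grip":0},
  ],
)

```text
clock: 14.95
eef_pos: [556.0, 72.1, 81.7]
eef_rot: [-3.141, -0.0, 1.843]
wrist_force: [0.9, 0.1, -3.7]
finger_gap: 24.5
```

Emit:
play_rows(
  commands=[
    {"x":0,"y":0,"z":0.001,"wx":0,"wy":0,"wz":0,"grip":0},
    {"x":0,"y":0,"z":0.001,"wx":0,"wy":0,"wz":0,"grip":0},
    {"x":0,"y":0,"z":0.001,"wx":0,"wy":0,"wz":0,"grip":0},
    {"x":0,"y":0,"z":0,"wx":0,"wy":0,"wz":0,"grip":0},
  ],
)

```text
clock: 15.45
eef_pos: [556.0, 72.1, 78.7]
eef_rot: [-3.141, -0.0, 1.843]
wrist_force: [0.3, -0.9, -2.6]
finger_gap: 24.9
```

Emit:
play_rows(
  commands=[
    {"x":0,"y":0,"z":0.0015,"wx":0,"wy":0,"wz":0,"grip":0},
    {"x":0,"y":0,"z":0.0015,"wx":0,"wy":0,"wz":0,"grip":0},
    {"x":0,"y":0,"z":0.0015,"wx":0,"wy":0,"wz":0,"grip":0},
    {"x":0,"y":0,"z":0,"wx":0,"wy":0,"wz":0,"grip":0},
  ],
)

```text
clock: 15.95
eef_pos: [556.0, 72.1, 74.2]
eef_rot: [-3.141, -0.0, 1.843]
wrist_force: [-0.2, -0.6, -3.4]
finger_gap: 24.9
```

Emit:
play_rows(
  commands=[
    {"x":0,"y":0,"z":0.0015,"wx":0,"wy":0,"wz":0,"grip":0},
    {"x":0,"y":0,"z":0.0015,"wx":0,"wy":0,"wz":0,"grip":0},
    {"x":0,"y":0,"z":0.001,"wx":0,"wy":0,"wz":0,"grip":0},
    {"x":0,"y":0,"z":0,"wx":0,"wy":0,"wz":0,"grip":0},
  ],
)

```text
clock: 16.45
eef_pos: [556.0, 72.1, 70.3]
eef_rot: [-3.141, -0.0, 1.843]
wrist_force: [-0.4, 0.3, -2.6]
finger_gap: 24.9
```

Emit:
play_rows(
  commands=[
    {"x":0,"y":0,"z":0.0008,"wx":0,"wy":0,"wz":0,"grip":0},
    {"x":0,"y":0,"z":0.0007,"wx":0,"wy":0,"wz":0,"grip":0},
    {"x":0,"y":0,"z":0.0004,"wx":0,"wy":0,"wz":0,"grip":0},
    {"x":0,"y":0,"z":0,"wx":0,"wy":0,"wz":0,"grip":0},
  ],
)

```text
clock: 16.95
eef_pos: [556.0, 72.1, 68.4]
eef_rot: [-3.142, 0.0, 1.843]
wrist_force: [0.1, 0.5, -3.9]
finger_gap: 24.6
```

Emit:
play_rows(
  commands=[
    {"x":0,"y":0,"z":0.0004,"wx":0,"wy":0,"wz":0,"grip":0},
    {"x":0,"y":0,"z":0.0004,"wx":0,"wy":0,"wz":0,"grip":0},
    {"x":0,"y":0,"z":0,"wx":0,"wy":0,"wz":0,"grip":0},
  ],
)

```text
clock: 17.32
eef_pos: [556.0, 72.1, 67.6]
eef_rot: [-3.141, -0.0, 1.843]
wrist_force: [-0.3, 0.5, -3.0]
finger_gap: 24.8
```

Emit:
play_rows(
  commands=[
    {"x":0,"y":0,"z":0.0004,"wx":0,"wy":0,"wz":0,"grip":0},
    {"x":0,"y":0,"z":0,"wx":0,"wy":0,"wz":0,"grip":0},
  ],
)

```text
clock: 17.58
eef_pos: [556.1, 72.1, 67.4]
eef_rot: [3.141, 0.0, 1.843]
wrist_force: [-0.8, -0.0, -0.7]
finger_gap: 24.9
```

Emit:
play_rows(
  commands=[
    {"x":0,"y":0,"z":0.0003,"wx":0,"wy":0,"wz":0,"grip":0},
    {"x":0,"y":0,"z":0,"wx":0,"wy":0,"wz":0,"grip":0},
    {"x":0,"y":0,"z":0,"wx":0,"wy":0,"wz":0,"grip":0},
  ],
)

```text
clock: 17.95
eef_pos: [556.1, 72.1, 67.4]
eef_rot: [3.141, 0.0, 1.843]
wrist_force: [-3.4, 0.3, 5.2]
finger_gap: 24.8
```

It touches the rail at z = 67.4, where the seated height was predicted at 67.5. I'll ease the press, release and lift clear.

Emit:
play_rows(
  commands=[
    {"x":0,"y":0,"z":-0.0003,"wx":0,"wy":0,"wz":0,"grip":0},
    {"x":0,"y":0,"z":0,"wx":0,"wy":0,"wz":0,"grip":0.35},
    {"x":0,"y":0,"z":0,"wx":0,"wy":0,"wz":0,"grip":0.5},
    {"x":0,"y":0,"z":0,"wx":0,"wy":0,"wz":0,"grip":0.7},
    {"x":0,"y":0,"z":0,"wx":0,"wy":0,"wz":0,"grip":0.9},
    {"x":0,"y":0,"z":0,"wx":0,"wy":0,"wz":0,"grip":0.9},
    {"x":0,"y":0,"z":0,"wx":0,"wy":0,"wz":0,"grip":0.9},
  ],
)

```text
clock: 18.82
eef_pos: [556.0, 72.1, 67.2]
eef_rot: [3.142, -0.0, 1.843]
wrist_force: [-1.1, 0.2, -0.6]
finger_gap: 79.5
```

Now I'll lift straight up, then back along −x for a look.

Emit:
play_rows(
  commands=[
    {"x":0,"y":0,"z":-0.01,"wx":0,"wy":0,"wz":0,"grip":0.9},
    {"x":0,"y":0,"z":-0.03,"wx":0,"wy":0,"wz":0,"grip":0.9},
    {"x":0,"y":0,"z":-0.045,"wx":0,"wy":0,"wz":0,"grip":0.9},
    {"x":0,"y":0,"z":-0.04,"wx":0,"wy":0,"wz":0,"grip":0.9},
    {"x":-0.03,"y":0,"z":0,"wx":0,"wy":0,"wz":0,"grip":0.9},
    {"x":-0.03,"y":0,"z":0,"wx":0,"wy":0,"wz":0,"grip":0.9},
    {"x":0,"y":0,"z":0,"wx":0,"wy":0,"wz":0,"grip":0.9},
    {"x":0,"y":0,"z":0,"wx":0,"wy":0,"wz":0,"grip":0.9},
  ],
)

```text
clock: 19.82
eef_pos: [572.0, 14.8, 192.6]
eef_rot: [3.141, -0.0, 1.843]
wrist_force: [0.1, -0.6, -1.0]
finger_gap: 84.5
```

```bash
python3 - <<'E'
from h import *
st,im,d=shot('w6');print(st['eef_pos'],st['clock'])
hsv=cv2.cvtColor(im,cv2.COLOR_BGR2HSV)
m=((hsv[...,0]<8)|(hsv[...,0]>172))&(hsv[...,1]>100);m[:,:270]=0;m[:,370:]=0;m[290:]=0;m[:60]=0
v,u=np.nonzero(m);P=wdepth(np.c_[u,v],st,d[v,u])
q=P[(P[:,2]>38)&(P[:,2]<70)];print('plate top z',np.median(q[:,2]),np.percentile(q[:,2],[5,95]),cv2.minAreaRect(q[(q[:,2]<52)][:,:2].astype(np.float32)))
A=np.c_[q[q[:,2]<52][:,:2],np.ones((q[:,2]<52).sum())];print('tilt',np.rad2deg(np.linalg.lstsq(A,q[q[:,2]<52][:,2],rcond=None)[0][:2]))
t=P[(P[:,2]>98)&(P[:,2]<115)];print('tube top',t.mean(0))
p,_=manip.camera('scene');cv2.imwrite('pics/s6.png',np.ascontiguousarray(p[:,:,::-1]))
p,_=manip.camera('top');cv2.imwrite('pics/t6.png',np.ascontiguousarray(p[:,:,::-1]))
w=cv2.resize(im[60:300,220:420],None,fx=2.4,fy=2.4,interpolation=cv2.INTER_CUBIC)
sc=cv2.resize(p[:,:,::-1],None,fx=.5,fy=.5)
cv2.imwrite('pics/w6c.png',w)
E
```

```text
[572.02981461  14.76136701 192.59890535] 19.825
plate top z 46.964093655746865 [45.70733734 48.3561213 ] ((556.3555908203125, 72.24823760986328), (39.82253646850586, 109.22392272949219), 15.622997283935547)
tilt [-0.28810322 -0.0538538 ]
tube top [555.55598534  71.72462482 106.70575559]
```

View pics/w6c.png

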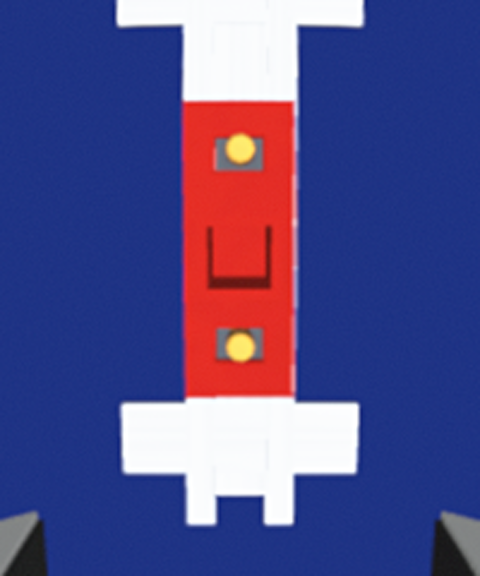

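View pics/s6.png

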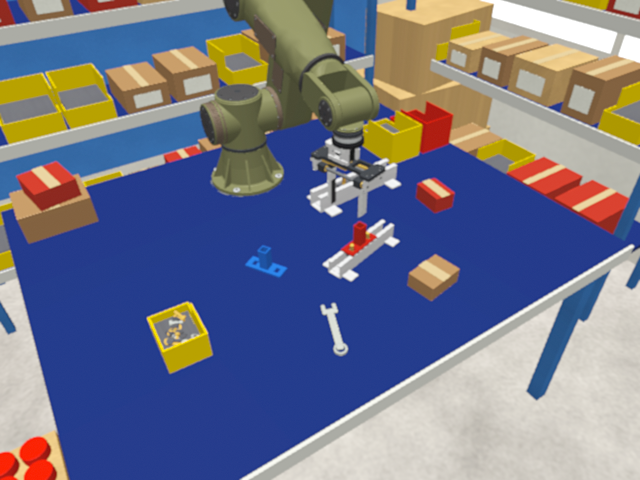

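The crop shows both brass studs standing up through the holes, at (240,149) and (240,346). The plate is square on the rail with its top at z = 47.0 mm, which is 41 + 6, so it is flush. In the scene view the bin, cartons, wrench and blue bracket sit at the same pixels as at the start, and the gripper is clear. Handing in.

```bash
python3 -c "
from cell import manip
print(manip.sign_off())"
```

```text
the job is handed in; nothing more can be done
None
```

The red bracket is fitted on the smaller rail, flush and released, and the job was handed in at about 20 s of the 67 s allowed.

- **Pick:** I gripped it by its square tube across its narrow sides. A check in the grip showed it level and centred within 0.5 mm.
- **Find the studs:** I lowered it slowly onto the stud tops about 8 mm short of where the cameras put them, and felt contact at the expected height. I slid it along the rail with about 11 N or less on the studs. After roughly 6 mm the holes dropped over the studs.
- **Seat and release:** I lowered it with little more than its own weight on the wrist. It touched the rail at the expected height. I let go and lifted clear.

**Last checks:**
- **Flush:** the plate top measured 47.0 mm, which is 41 + 6, and the tilt was under 0.3°.
- **Studs:** both are visible through the holes.
- **Rest of the scene:** the bin, cartons, wrench and blue bracket look unmoved in the scene picture.

**Refused or disagreed:**
- The first move call was refused because its rows left out some keys; nothing moved.
- The cameras put the studs about 1.5 mm further along the rail than where the bracket actually dropped. That is within the calibration and play.

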